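# Load the stamp rack in order and hold the ink shutter half open

## Robot

A 7-joint arm with a two-finger parallel gripper is mounted at the origin on the work surface; the furniture and walls round the work are solid. World frame = base frame: x ahead of the robot, y to its left, z up, the work surface at z = 0. Lengths are in m, angles in rad, forces in N, time in s.
With the tool pointing down it reaches from about 0.425 to 1.025 m from the base axis. Payload 9.4 kg.
Tool frame: the origin (TCP) lies on the mounting face of the last link; the fingertips stand 186 mm ahead of it and the grasp point (between the pads) lies 167 mm ahead of it; z points along the fingers, y is the direction in which the jaws open and shut (so a half turn about z gives the same grasp; the last joint's range is limited). The gripper opens to 93 mm and grips with 3 to 60 N. Pads are 15 mm wide; open, the fingers measure 128 mm over their backs; the gripper's body (75 mm by 188 mm) begins 65 mm behind the grasp point.
Start: joints at [-1.306, 0.599, -0.003, 1.599, 0.002, 0.943, -0.08], TCP at [0.243, 0.683, 0.405] pointing down, gripper open.
Joint ranges: [-2.57, 2.57], [-0.35, 1.97], [-1.29, 1.29], [0.11, 2.56], [-1.05, 4.19], [0.11, 1.86], [-2.63, 2.63]. Speed limits (rad/s): [2.22, 2.22, 3.01, 3.01, 3.14, 3.14, 3.14].

## Interface

Orientations are given as a unit quaternion [w, x, y, z].
In Python, from workcell import r gives the robot as it stands.
- The arm moves only by the tool arm_command, never from a script. Its argument "deltas" is a list of rows, each a list of 3 entries, a list of its own where there are three numbers: the opening, from -1 (shut) to 1 (fully open), then the shift along the world's x, y, z in cm, then the turn, a rotation vector about the world's x, y, z in degrees. In form: [[fingers, [tx, ty, tz], [ax, ay, az]], ...]. A call has 1 to 12 rows; each row shifts and turns the commanded pose from where the row before left it; what a row does not reach is not made up. A row lasts 1/8 s, in which the tool goes at most 62.5 mm and 10.7 degrees, less where a joint would pass 70% of its speed; a pose out of reach is approached as far as the arm can. A call is refused whole if a number of a shift passes 6.25 or a number of a turn 10.7, either way. A call with a gripper value outside its range is refused whole. The fingers move at their own pace and stop on an object; the grip force is fixed at half the most. Time passes only in rows, so rows that do not move let the fingers close. It gives the time, the measured TCP pose, the force and the opening at its end, in the units of the state.
- r.read_state(): the state, without advancing time (a new reading comes with each control period).
- r.get_image(name): name is "scene" or "top" or "wrist"; returns the picture (400x640x3 uint8, blue, green, red); there is no depth.
- r.calibration(name): a dict with "vfov" (degrees; the focal length in pixels is half the picture's height over the tangent of half this angle, whatever the lens; pixels are square), "cx", "cy" (the principal point, pixels), "rvec" (rotation vector, rad) and "tvec" (3), from world to camera coordinates, as OpenCV has them. Camera axes: x right, y down, z forward; pixel columns grow to the right and rows downward; lengths in m; the calibration is good to about 2 mm. The wrist camera is an equidistant fisheye: a pixel r from the principal point sees the ray r / f radians off the axis. A picture is of the moment at which its call begins: read the wrist's pose just before it. calibration takes no time and is no camera call; for the wrist camera it gives the pose at the moment of the call.
- r.finish_job(): hands the job in, once; it reports no verdict.
Trained networks look in the newest picture that a camera, given by its name, has taken for a name from the list of things; names that differ only in an ending like _2 or _b are one class to them, and where a whole thing is asked for, a point or a joint stands for the part that bears it (a point fixed in the world has none). Each returns a list of dicts, best first, with "score" (0 to 1); they miss things now and then, are a little off and sometimes report something else, mostly with a low value. They report only what shows in the picture. A call takes as long as a camera call. They do not tell look-alikes from the thing itself.
- r.boxes_of(camera, query): "bbox" ([left, top, width, height] in pixels, round what is visible of it).
- r.mark_of(camera, query): "xy" ([column, row] in pixels: a listed point, or the origin of a listed thing).
The state is a dict: "t": time; "joint_pos": joint angles; "joint_vel": joint speeds; "tau": joint torques, N m; "tcp_pos": TCP position; "tool_rot": TCP orientation; "wrist_force": force on the tool from outside, world axes, zero at the start; "ft_torque": the same for the moment, N m; "opening": opening from 0.0 (shut) to 1.0 (fully open).
Only numpy, scipy, OpenCV 4.12 (cv2) and the standard library are available. Lean on these libraries where they do the work, as an engineer would, in place of code of your own. Each camera call takes 0.05 s, during which the arm holds its last target. There are 200 camera calls.

## Task

Get the stamping counter ready: stand the oblong-based stamp upright in the rack pocket marked with one stud, and after that the loose square-based stamp upright in the pocket marked with two studs, letting go of each. Then slide the ink box's sprung shutter half open, so that its edge is at the brass marks on the rails, and finish while still holding it there against its spring, because it snaps shut if let go. Leave the stamp already in the rack and the other things on the counter where they are.

Things in the scene. Friction and masses are not known exactly. Their poses are not given: they have to be found in the camera images.
- stamp_rack: light wooden block fixed to the table, 80 (x) x 236 (y) x 26 (z) mm, with three equal pockets in a row along its y axis; brass studs on its front (-x) margin number them: one stud at +y, two in the middle, three at -y. Origin: centre of the underside
- pocket_1 (a point): centre of the floor of the pocket with one stud. Each pocket is 46 mm (rack's x) by 57 mm (rack's y) and 18 mm deep; its floor is 8 mm above the table, its centre 75 mm from the next. Axes as the rack's, z up. Empty at the start
- pocket_2 (a point): centre of the floor of the middle pocket, with two studs; same size and axes. Empty at the start
- pocket_3 (a point): centre of the floor of the pocket with three studs; it already holds a square-based stamp
- oblong_stamp: the stamp with the oblong base and light wooden handle as a body; origin at the centre of its foot
- oblong_stamp_mid (a point): the stamp with the oblong base (35 mm along its x, 50 mm along its y, 22 mm high), light wooden handle, 74 mm tall. Grip it by the turned handle: 26 mm across between 40 and 74 mm above its foot, neck 22 mm across below that (22 to 40 mm). 0.06 kg, stands upright at the start. This point is its centre, half-way up (37 mm above its foot), z up
- square_stamp: the loose stamp with the square base and dark handle as a body; origin at the centre of its foot
- square_stamp_mid (a point): the loose stamp with the square base (40 x 40 mm, 22 mm high), dark handle, 74 mm tall. Grip it by the turned handle: 26 mm across between 40 and 74 mm above its foot, neck 22 mm across below that (22 to 40 mm). 0.06 kg, stands upright at the start. This point is its centre, half-way up (37 mm above its foot), z up
- third_stamp_mid (a point): another square-based, dark-handled stamp, 40 x 40 x 74 mm, loose but already standing in pocket 3 (three studs); leave it there. Point at its centre, 37 mm above its foot
- ink_box: flat aluminium ink box fixed to the table, 92 (x) x 190 (y) mm; its deck is 36 mm high and two steel rails along y stand to 46 mm, 66 mm apart. The ink pad lies in a well in the -y half, under the shutter. A brass cross mark on each rail, 49 mm to the -y side of the origin, shows where the shutter's -y edge comes at half travel. Origin: centre of the underside
- shutter (a joint): travel of the dark steel shutter plate (64 x 88 x 3 mm, top 40 mm above the table) between the rails: 0 m closed (at the start), 0.08 m fully open; it slides towards the ink box's +y. A spring pulls it shut: 3.6 N when closed, rising by 1.2 N per cm, 8.4 N at half travel (0.04 m). There is no catch
- shutter_fin (a point): grip point on the black upright fin on the middle of the shutter plate: 12 mm thick along the slide (y), 42 mm wide along x, from the plate up to 85 mm above the table; a 22 mm long foot (along y) at its base reaches 44 mm above the table. This point lies on the fin's middle plane, 67 mm above the table; it moves with the shutter; its y axis is the opening direction
- bell: brass-coloured counter bell, 84 mm across, 66 mm tall, loose; leave alone. Origin at its underside
- tape_roll: roll of paper tape, 54 mm across, 15 mm high, loose; leave alone. Origin at its underside
- ink_tin: round tin, 62 mm across, 20 mm high, loose; leave alone. Origin at its underside
- candle_a: candle tin at the back of the table, 66 mm across, 28 mm high, loose; leave alone. Origin at its underside
- candle_b: second candle tin at the back, 66 mm across, 28 mm high, loose; leave alone. Origin at its underside
Things that resemble listed ones, but are neither listed nor needed, are in the scene too. Leave any blue look-alike of the square_stamp alone.

How it is judged:
On the way, in this order (a step that is already met when the one before it is completed fails the run):
1. the oblong-based stamp stands released in the pocket with one stud (horizontal distance between oblong_stamp_mid and pocket_1 below 0.011 m and z of oblong_stamp_mid in the frame of pocket_1 below 0.041 m and angle between oblong_stamp_mid's own z axis and vertical below 0.12 rad and contact force between the fingers and oblong_stamp below 0.1 N), for 0.2 s.
2. then the square-based stamp stands released in the pocket with two studs (horizontal distance between square_stamp_mid and pocket_2 below 0.011 m and z of square_stamp_mid in the frame of pocket_2 below 0.041 m and angle between square_stamp_mid's own z axis and vertical below 0.12 rad and contact force between the fingers and square_stamp below 0.1 N), for 0.2 s.
3. then the fingers hold the shutter at half travel (value of joint shutter between 0.033 and 0.047 m and velocity of joint shutter between -0.01 and 0.01 m/s and contact force between the fingers and shutter above 2 N), for 0.2 s.
At the end, for the whole second after the job is handed in: Fingers still hold the shutter (over 2 N) at rest at 33 to 47 mm of its 80 mm travel; oblong stamp stands on the floor of pocket 1, square one of pocket 2 (within 11 mm of centre, 0.12 rad of upright), released and at rest; third stamp still stands in pocket 3 (all of step 1 and all of step 2 and all of step 3 and horizontal distance between third_stamp_mid and pocket_3 below 0.011 m and angle between third_stamp_mid's own z axis and vertical below 0.12 rad and linear speed of each of oblong_stamp, square_stamp below 0.02 m/s); the arm keeps its last pose, push and grip.
It fails at once if the bell, tape roll, round tin or a candle tin is pushed more than 25 mm from its place (distance of any of bell, tape_roll, ink_tin, candle_a, candle_b from where it was at the start of the episode above 0.025 m).
It fails at once if the third stamp is taken out of its pocket (z of third_stamp_mid in the frame of pocket_3 above 0.05 m).
It also fails if it takes over 72 s, if anything falls off the work surface, if the arm or the gripper's body presses on something with over 40 N, if the wrist force passes 120 N, or if a joint passes its speed limit or range.

## Working session

There is one attempt and no reset: what is moved stays moved. The work goes in short steps, Python scripts to look and compute and a tool call to move; the robot and the scene stay as the last step left them, time stands still between calls to the robot, and variables do not carry over. Pictures are saved under pics/ and viewed, about 8 in all and at most 12, crops included, and the job is handed in when it is done.

Besides the shell and the picture viewer there is one more tool, called after "Emit:" by a JSON object that holds its "method" and its "body", one argument or row to a line. arm_command: Moves the arm, as the interface text tells. Its arguments: {"type":"object","properties":{"deltas":{"type":"array"}},"required":["deltas"]}

```bash
mkdir -p pics
cat > h.py <<'E'
import numpy as np,cv2
from workcell import r
def cam(n):
    c=r.calibration(n);R,_=cv2.Rodrigues(np.array(c['rvec'],float));t=np.array(c['tvec'],float).ravel()
    f=200/np.tan(np.radians(c['vfov'])/2);return c,R,t,f
def pix2w(n,xy,z,C=None):
    c,R,t,f=C or cam(n)
    d=np.array([(xy[0]-c['cx'])/f,(xy[1]-c['cy'])/f,1.])
    if n=='wrist':
        th=np.hypot(d[0],d[1]);s=np.sin(th)/th if th>1e-9 else 1.;d=np.array([d[0]*s,d[1]*s,np.cos(th)])
    o=-R.T@t;w=R.T@d;return o+w*(z-o[2])/w[2]
E
python3 - <<'E'
from h import *
for n in('scene','top'):
    im=r.get_image(n);cv2.imwrite(f'pics/{n}0.png',im)
    C=cam(n);print(n,C[0]['vfov'],-C[1].T@C[2])
    for q,z in(('stamp_rack',0),('pocket_1',.008),('pocket_2',.008),('pocket_3',.008),('oblong_stamp_mid',.037),('square_stamp_mid',.037),('third_stamp_mid',.045),('ink_box',0),('shutter_fin',.067),('bell',0),('tape_roll',0),('ink_tin',0),('candle_a',0)):
        for m in r.mark_of(n,q)[:3]:print(q,np.round(m['xy']),round(m['score'],2),np.round(pix2w(n,m['xy'],z,C),3))
print(r.read_state())
E
```

```text
scene 42.62337534505778 [-0.10992598 -0.55350629  1.08037259]
stamp_rack [378. 249.] 0.61 [ 0.533 -0.142  0.   ]
pocket_1 [406. 262.] 0.94 [ 0.541 -0.222  0.008]
pocket_1 [377. 250.] 0.89 [ 0.522 -0.145  0.008]
pocket_1 [357. 232.] 0.63 [ 0.533 -0.071  0.008]
pocket_2 [406. 262.] 0.94 [ 0.541 -0.222  0.008]
pocket_2 [377. 250.] 0.89 [ 0.522 -0.145  0.008]
pocket_2 [357. 232.] 0.63 [ 0.533 -0.071  0.008]
pocket_3 [406. 262.] 0.94 [ 0.541 -0.222  0.008]
pocket_3 [377. 250.] 0.89 [ 0.522 -0.145  0.008]
pocket_3 [357. 232.] 0.63 [ 0.533 -0.071  0.008]
oblong_stamp_mid [384. 322.] 0.66 [ 0.364 -0.288  0.037]
square_stamp_mid [224. 169.] 0.84 [0.44  0.339 0.037]
square_stamp_mid [213. 187.] 0.72 [0.375 0.31  0.037]
square_stamp_mid [246. 200.] 0.52 [0.403 0.208 0.037]
third_stamp_mid [407. 254.] 0.6 [ 0.541 -0.221  0.045]
ink_box [284. 186.] 0.97 [0.528 0.193 0.   ]
shutter_fin [292. 179.] 0.92 [0.521 0.147 0.067]
shutter_fin [286. 185.] 0.32 [0.493 0.144 0.067]
bell [296. 257.] 0.94 [ 0.375 -0.003  0.   ]
tape_roll [325. 276.] 0.79 [ 0.384 -0.095  0.   ]
ink_tin [263. 233.] 0.87 [0.374 0.
[... 1496 characters left out ...]
4 0.   ]
{'t': 1.4, 'joint_pos': array([-1.30574222,  0.59931786, -0.00248745,  1.59942244,  0.00180869,
        0.94292061, -0.07978891]), 'joint_vel': array([-0.0006502 ,  0.00173333,  0.00039512,  0.00025766, -0.00061488,
       -0.00186926,  0.0014303 ]), 'tau': array([ 8.00772214e-04, -7.64817667e+01,  1.49678059e+00, -2.52700818e+01,
       -5.24207891e-02,  1.05987419e-02,  5.07701043e-05]), 'tcp_pos': array([0.24298035, 0.68305982, 0.40469697]), 'tool_rot': array([ 2.71390956e-05,  1.70033098e-01,  9.85438351e-01, -3.56654675e-05]), 'wrist_force': array([-0.26659683, -0.79093661, -0.33954932]), 'ft_torque': array([ 0.04539532, -0.02572388,  0.03197188]), 'opening': 0.997506911110049}
```

Run:
```python
import cv2,numpy as np
a=cv2.imread('pics/top0.png');b=cv2.imread('pics/scene0.png')
cv2.imwrite('pics/v1.png',cv2.resize(a[120:320,170:500],(800,485),interpolation=3))
cv2.imwrite('pics/v2.png',cv2.resize(b[130:350,180:440],(709,600),interpolation=3))
```

```text
(no output)
```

View pics/v1.png

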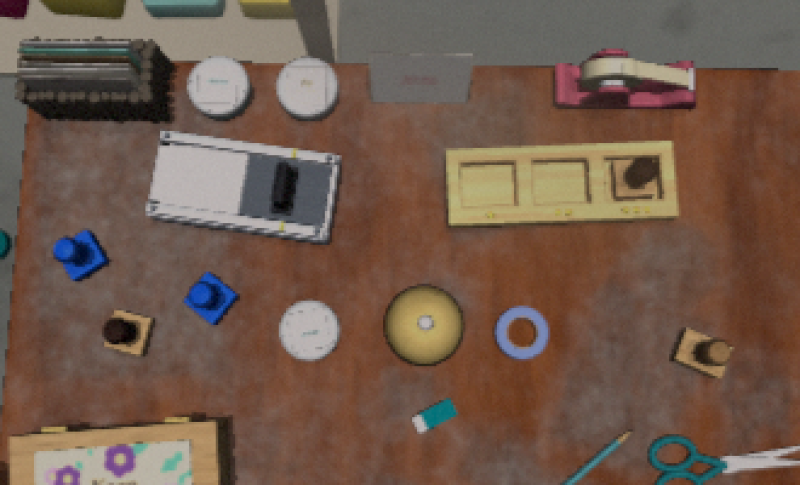

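View pics/v2.png

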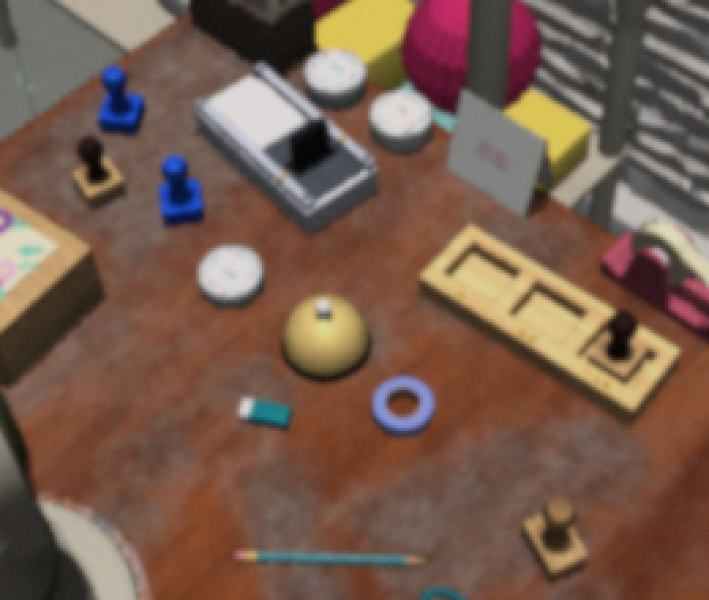

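Top: oblong stamp (light handle) at full-res (461,264); candidates for the square one are the dark-handled one at (220,258), and blue look-alikes at (202,225) and (257,242); another dark one is in pocket 3 (432,190). I choose the dark-handled one at (220,258). I'll set off and stop above the rack.

Emit:
{"method": "arm_command", "body": {
  "deltas": [
    [1, [2.8, -4.25, 0], [0, 0, 0]],
    [1, [2.8, -4.25, 0], [0, 0, 0]],
    [1, [2.8, -4.25, 0], [0, 0, 0]],
    [1, [2.8, -4.25, 0], [0, 0, 0]],
    [1, [2.8, -4.25, 0], [0, 0, 0]],
    [1, [2.8, -4.25, 0], [0, 0, 0]],
    [1, [2.8, -4.25, 0], [0, 0, 0]],
    [1, [2.8, -4.25, 0], [0, 0, 0]],
    [1, [2.8, -4.25, 0], [0, 0, 0]],
    [1, [0, -4.5, 0], [0, 0, 0]],
    [1, [0, -4.5, 0], [0, 0, 0]],
    [1, [0, -4.5, 0], [0, 0, 0]]
  ]
}}

```text
t: 2.9
tcp_pos: [0.495, 0.1641, 0.4049]
tool_rot: [0.0, 0.17, 0.985, 0.0]
wrist_force: [1.2, -0.9, -0.1]
opening: 1.001
```

Emit:
{"method": "arm_command", "body": {
  "deltas": [
    [1, [0, -5, 0], [0, 0, 0]],
    [1, [0, -5, 0], [0, 0, 0]],
    [1, [0, -5, 0], [0, 0, 0]],
    [1, [0, -5, 0], [0, 0, 0]],
    [1, [0, -5, 0], [0, 0, 0]],
    [1, [0, -5, 0], [0, 0, 0]],
    [1, [0, 0, 0], [0, 0, 0]],
    [1, [0, 0, 0], [0, 0, 0]]
  ]
}}

```text
t: 3.9
tcp_pos: [0.495, -0.134, 0.4047]
tool_rot: [0.0, 0.17, 0.985, 0.0]
wrist_force: [0.3, 0.4, 0.4]
opening: 0.997
```

```bash
cat >> h.py <<'E'
def look(fn,items):
    C=cam('wrist');im=r.get_image('wrist');cv2.imwrite('pics/'+fn,im)
    for q,z in items:
        for m in r.mark_of('wrist',q)[:4]:print(q,np.round(m['xy']),round(m['score'],2),np.round(pix2w('wrist',m['xy'],z,C),4))
    np.savez('pics/'+fn+'.npz',rv=C[0]['rvec'],tv=C[2],cx=C[0]['cx'],cy=C[0]['cy'],vf=C[0]['vfov'])
    s=r.read_state();print(s['t'],s['tcp_pos'],s['tool_rot'],s['joint_pos'],s['opening'],s['wrist_force'])
E
python3 -c "
from h import *
look('w1.png',[('pocket_2',.008),('stamp_rack',0),('third_stamp_mid',.045),('oblong_stamp_mid',.037)])"
```

```text
pocket_2 [321. 203.] 0.71 [ 0.5313 -0.1511  0.008 ]
pocket_2 [375. 182.] 0.68 [ 0.5273 -0.0771  0.008 ]
pocket_2 [166. 122.] 0.64 [ 0.3576 -0.3064  0.008 ]
pocket_2 [269. 225.] 0.58 [ 0.5371 -0.2253  0.008 ]
stamp_rack [537. 128.] 0.66 [0.5316 0.184  0.    ]
stamp_rack [323. 202.] 0.56 [ 0.533 -0.149  0.   ]
third_stamp_mid [264. 234.] 0.69 [ 0.5347 -0.2241  0.045 ]
oblong_stamp_mid [165. 124.] 0.8 [ 0.3637 -0.2933  0.037 ]
4.15 [ 0.49518626 -0.13325714  0.40476175] [3.82890845e-05 1.69031163e-01 9.85610697e-01 1.34496952e-04] [ 0.1039849   0.34668757  0.06382022  2.08316024 -0.03356222  0.71259608
  1.42051835] 0.9976092424638354 [-0.37282103  0.38880075  0.22733597]
```

View pics/w1.png

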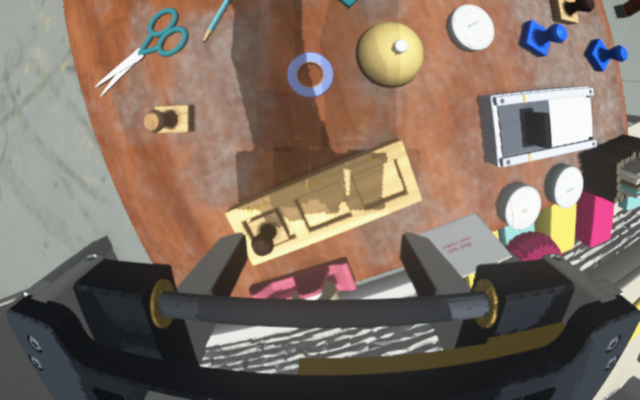

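Wrist view: the rack is at (323,202), with the third stamp at its left end and pocket 1 at (375,182). The oblong stamp is at (168,118). I'll rectify both to get their yaws.

```bash
cat >> h.py <<'E'
def rect(fn,x0,x1,y0,y1,z,ppm):
    d=np.load('pics/'+fn+'.npz');im=cv2.imread('pics/'+fn)
    R,_=cv2.Rodrigues(d['rv']);f=200/np.tan(np.radians(d['vf'])/2)
    H,W=int((x1-x0)*ppm),int((y1-y0)*ppm)
    X,Y=np.meshgrid(x1-np.arange(H)/ppm,y1-np.arange(W)/ppm,indexing='ij')
    p=np.stack([X,Y,0*X+z],-1)@R.T+d['tv'];n=np.hypot(p[...,0],p[...,1]);th=np.arctan2(n,p[...,2])*f/n
    o=cv2.remap(im,(p[...,0]*th+d['cx']).astype('f'),(p[...,1]*th+d['cy']).astype('f'),cv2.INTER_CUBIC)
    for k in range(int(np.ceil(x0*50)),int(x1*50)+1):
        cv2.line(o,(0,int((x1-k/50)*ppm)),(W,int((x1-k/50)*ppm)),(0,0,255) if k%5==0 else (255,255,0),1)
    for k in range(int(np.ceil(y0*50)),int(y1*50)+1):
        cv2.line(o,(int((y1-k/50)*ppm),0),(int((y1-k/50)*ppm),H),(0,0,255) if k%5==0 else (255,255,0),1)
    return o
def save(fn,*ims):
    W=max(i.shape[1] for i in ims)
    cv2.imwrite('pics/'+fn,np.vstack([cv2.copyMakeBorder(i,0,4,0,W-i.shape[1],cv2.BORDER_CONSTANT) for i in ims]))
E
python3 -c "
from h import *
save('v3.png',rect('w1.png',.47,.59,-.28,-.02,.026,2700),rect('w1.png',.32,.41,-.34,-.24,.022,2700))"
```

```text
(no output)
```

View pics/v3.png

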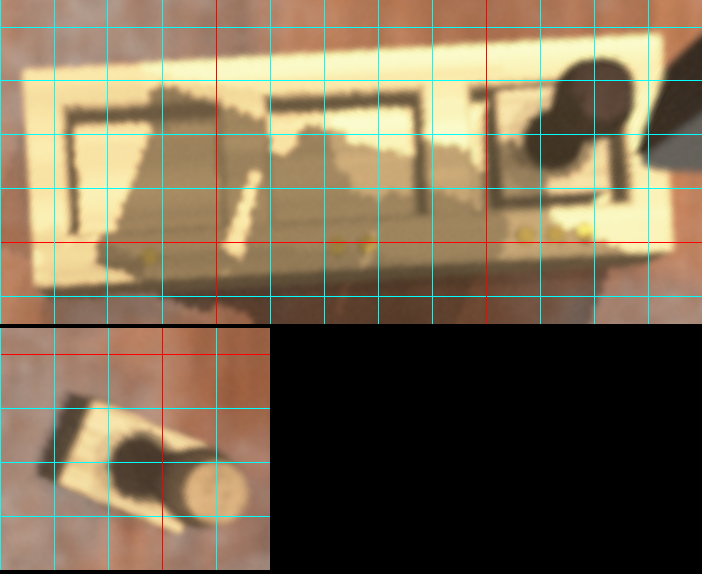

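Rack yaw is about +3.3°, pocket 1 about (.527,-.0745), pocket 2 about (.531,-.149). The oblong stamp is at about (.360,-.292), yaw -21°, which matches the tool's present yaw.

Emit:
{"method": "arm_command", "body": {
  "deltas": [
    [1, [-3.4, -4, -2.5], [0, 0, 0]],
    [1, [-3.4, -4, -2.5], [0, 0, 0]],
    [1, [-3.4, -4, -2.5], [0, 0, 0]],
    [1, [-3.4, -4, -2.5], [0, 0, 0]],
    [1, [0, 0, 0], [0, 0, 0]],
    [1, [0, 0, 0], [0, 0, 0]]
  ]
}}

```text
t: 4.9
tcp_pos: [0.3596, -0.2941, 0.3048]
tool_rot: [0.0, 0.17, 0.985, 0.0]
wrist_force: [0.9, 0.9, -0.0]
opening: 1.0
```

```bash
python3 -c "
from h import *
look('w2.png',[('oblong_stamp_mid',.037),('oblong_stamp',0)])
print(r.boxes_of('wrist','oblong_stamp')[:2])
save('v4.png',rect('w2.png',.30,.42,-.35,-.23,.022,2700),rect('w2.png',.30,.42,-.35,-.23,.074,2700)) 
"
```

```text
oblong_stamp_mid [329. 204.] 0.87 [ 0.3606 -0.2893  0.037 ]
oblong_stamp_mid [623. 265.] 0.58 [0.5913 0.0767 0.037 ]
oblong_stamp [326. 194.] 0.67 [ 0.3616 -0.2927  0.    ]
oblong_stamp [440. 334.] 0.64 [ 0.5849 -0.2162  0.    ]
5.05 [ 0.36020882 -0.29339992  0.30521146] [ 6.48332766e-04  1.68682596e-01  9.85670208e-01 -4.08402765e-05] [ 0.53218082  0.457103    0.0401134   2.27822577 -0.04594335  0.40573838
  1.84218598] 1.0020925619639596 [ 0.44514796  0.16314111 -0.44521238]
[{'bbox': [299.8, 172.8, 57.8, 53.2], 'score': 0.57}]
```

View pics/v4.png

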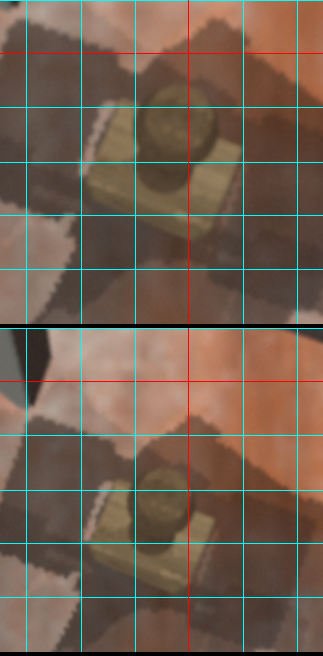

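Emit:
{"method": "arm_command", "body": {
  "deltas": [
    [1, [-0.1, 0.25, -3], [0, 0, 0]],
    [1, [0, 0, -3], [0, 0, 0]],
    [1, [0, 0, -1.9], [0, 0, 0]],
    [1, [0, 0, 0], [0, 0, 0]],
    [-1, [0, 0, 0], [0, 0, 0]],
    [-1, [0, 0, 0], [0, 0, 0]],
    [-1, [0, 0, 0], [0, 0, 0]],
    [-1, [0, 0, 0], [0, 0, 0]],
    [-1, [0, 0, 0], [0, 0, 0]],
    [-1, [0, 0, 0], [0, 0, 0]]
  ]
}}

```text
t: 6.35
tcp_pos: [0.358, -0.292, 0.2257]
tool_rot: [0.0, 0.17, 0.985, 0.0]
wrist_force: [-0.8, 0.1, 0.3]
opening: 0.404
```

Emit:
{"method": "arm_command", "body": {
  "deltas": [
    [-1, [0, 0, 0], [0, 0, 0]],
    [-1, [0, 0, 0], [0, 0, 0]],
    [-1, [0, 0, 0], [0, 0, 0]],
    [-1, [0, 0, 0], [0, 0, 0]]
  ]
}}

```text
t: 6.85
tcp_pos: [0.358, -0.2919, 0.2257]
tool_rot: [-0.0, 0.17, 0.985, 0.0]
wrist_force: [-0.7, 0.1, -0.0]
opening: 0.261
```

Emit:
{"method": "arm_command", "body": {
  "deltas": [
    [-1, [0, 0, 4], [0, 0, 0]],
    [-1, [0, 0, 4], [0, 0, 0]],
    [-1, [3.4, 4.35, 0], [0, 0, 5]],
    [-1, [3.4, 4.35, 0], [0, 0, 5]],
    [-1, [3.4, 4.35, 0], [0, 0, 5]],
    [-1, [3.4, 4.35, 0], [0, 0, 5]],
    [-1, [3.3, 4.35, 0], [0, 0, 5]],
    [-1, [0, 0, 0], [0, 0, 0]],
    [-1, [0, 0, -4], [0, 0, 0]],
    [-1, [0, 0, 0], [0, 0, 0]],
    [-1, [0, 0, 0], [0, 0, 0]]
  ]
}}

```text
t: 8.22
tcp_pos: [0.5267, -0.0752, 0.2663]
tool_rot: [-0.0, -0.047, 0.999, -0.0]
wrist_force: [0.4, -0.2, -0.3]
opening: 0.264
```

```bash
python3 -c "
from h import *
look('w3.png',[('pocket_2',.008),('oblong_stamp_mid',.078)])
a=cv2.imread('pics/w3.png')
a=cv2.resize(a[100:330,200:480],(560,460),interpolation=2)
save('v5.png',a,rect('w3.png',.47,.59,-.20,-.02,.026,1100)) 
"
```

```text
pocket_2 [239. 210.] 0.95 [ 0.5348 -0.1459  0.008 ]
pocket_2 [324. 214.] 0.75 [ 0.5312 -0.0744  0.008 ]
oblong_stamp_mid [327. 248.] 0.86 [ 0.5283 -0.0732  0.078 ]
8.375 [ 0.52712119 -0.07488216  0.26683745] [ 7.80190210e-04 -4.68638910e-02  9.98900971e-01 -1.29099894e-04] [ 0.04846165  0.57700327 -0.02005136  2.15387714  0.02782188  0.40936955
  1.67070767] 0.2651923016820232 [-0.045044    0.40448295  0.14825106]
```

View pics/v5.png

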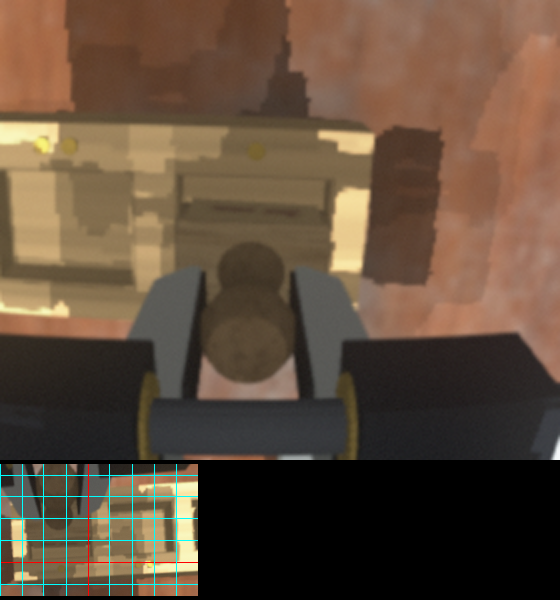

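```bash
python3 -c "
from h import *
C=cam('wrist')
for p in[(290,188.5),(366,190)]:print(pix2w('wrist',p,.026,C))
# pocket 2: rim corners seen in the crop
for p in[(203,186.5),(266,187),(204,231.5),(267,234)]:print(pix2w('wrist',p,.026,C))
a=cv2.imread('pics/w3.png')[175:245,270:390]
a=cv2.convertScaleAbs(a,alpha=1.8,beta=0);cv2.imwrite('pics/v6.png',cv2.resize(a,(800,467),interpolation=2))
"
```

```text
[ 0.50879452 -0.1019912   0.026     ]
[ 0.50465373 -0.04557484  0.026     ]
[ 0.51324946 -0.17075483  0.026     ]
[ 0.50927012 -0.12012403  0.026     ]
[ 0.5513905  -0.17114855  0.026     ]
[ 0.54737845 -0.11801814  0.026     ]
```

View pics/v6.png

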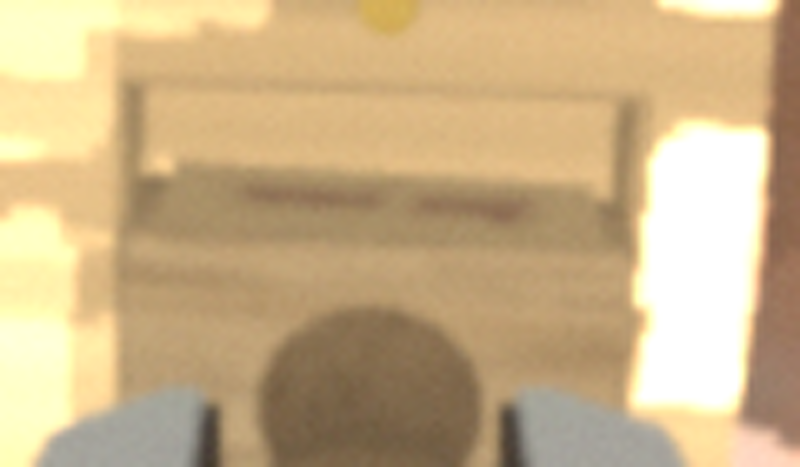

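```bash
python3 -c "
from h import *
C=cam('wrist');g=lambda c,rr,z:print(np.round(pix2w('wrist',(270+c/6.667,175+rr/6.667),z,C),4))
print('rim');g(125,80,.026);g(645,98,.026)
print('stamp top edge z .063');g(125,237,.063);g(630,250,.063)
print('stamp bottom edge z .041');g(175,165,.041);g(595,188,.041)
"
```

```text
rim
[ 0.5077 -0.103   0.026 ]
[ 0.5044 -0.045   0.026 ]
stamp top edge z .063
[ 0.513  -0.0986  0.063 ]
[ 0.5099 -0.0507  0.063 ]
stamp bottom edge z .041
[ 0.5124 -0.0958  0.041 ]
[ 0.5108 -0.0516  0.041 ]
```

The stamp is over pocket 1 within 1 mm and 1°. Lower and release.

Emit:
{"method": "arm_command", "body": {
  "deltas": [
    [-1, [0, 0.05, -1.1], [0, 0, 0]],
    [-1, [0, 0, -1.1], [0, 0, 0]],
    [-1, [0, 0, -1.0], [0, 0, 0]],
    [-1, [0, 0, 0], [0, 0, 0]],
    [-1, [0, 0, 0], [0, 0, 0]]
  ]
}}

```text
t: 9.0
tcp_pos: [0.5269, -0.074, 0.2332]
tool_rot: [-0.0, -0.047, 0.999, -0.0]
wrist_force: [-0.2, 0.1, -0.6]
opening: 0.262
```

Emit:
{"method": "arm_command", "body": {
  "deltas": [
    [0.2, [0, 0, 0], [0, 0, 0]],
    [0.2, [0, 0, 0], [0, 0, 0]],
    [0.2, [0, 0, 0], [0, 0, 0]],
    [0.2, [0, 0, 0], [0, 0, 0]],
    [0.2, [0, 0, 0], [0, 0, 0]],
    [0.2, [0, 0, 2], [0, 0, 0]],
    [0.2, [0, 0, 4], [0, 0, 0]],
    [1, [0, 0, 4], [0, 0, 0]]
  ]
}}

```text
t: 10.0
tcp_pos: [0.5269, -0.0739, 0.3346]
tool_rot: [-0.0, -0.047, 0.999, 0.0]
wrist_force: [0.2, -0.3, -0.3]
opening: 0.662
```

```bash
python3 -c "
from h import *
look('w4.png',[('oblong_stamp_mid',.045),('oblong_stamp',.008)])
C=cam('top');r.get_image('top')
for m in r.mark_of('top','oblong_stamp_mid')[:2]:print(m,pix2w('top',m['xy'],.045,C))
"
```

```text
oblong_stamp_mid [326. 202.] 0.92 [ 0.531  -0.0719  0.045 ]
oblong_stamp [323. 190.] 0.61 [ 0.5296 -0.0741  0.008 ]
10.15 [ 0.52731964 -0.07404234  0.33555582] [ 2.01490516e-03 -4.71527802e-02  9.98885637e-01 -2.00525227e-04] [ 0.05005628  0.46622488 -0.02386633  2.10590873  0.02019316  0.56561679
  1.67686813] 0.7896473375645787 [ 0.94334092 -0.32923837 -0.39723708]
{'xy': [371.1, 194.7], 'score': 0.64} [ 0.52545758 -0.07058956  0.045     ]
```

Emit:
{"method": "arm_command", "body": {
  "deltas": [
    [1, [-1.9, 4.7, -0.3], [0, 0, -2]],
    [1, [-1.9, 4.7, -0.3], [0, 0, -2]],
    [1, [-1.9, 4.7, -0.3], [0, 0, -2]],
    [1, [-1.9, 4.7, -0.3], [0, 0, -2]],
    [1, [-1.9, 4.7, -0.3], [0, 0, -2]],
    [1, [-1.9, 4.7, -0.3], [0, 0, -2]],
    [1, [-1.9, 4.7, -0.3], [0, 0, -2]],
    [1, [-1.9, 4.7, -0.3], [0, 0, -2]],
    [1, [0, 0, 0], [0, 0, 0]],
    [1, [0, 0, 0], [0, 0, 0]]
  ]
}}

```text
t: 11.5
tcp_pos: [0.3747, 0.3016, 0.3088]
tool_rot: [-0.001, 0.092, 0.996, -0.001]
wrist_force: [0.5, 0.1, -0.7]
opening: 1.0
```

```bash
python3 -c "
from h import *
look('w5.png',[('square_stamp_mid',.037)])
a=cv2.imread('pics/w5.png')
save('v7.png',cv2.resize(a,(512,320)),rect('w5.png',.32,.42,.25,.35,.022,2700))
"
```

```text
square_stamp_mid [314. 196.] 0.92 [0.3667 0.2939 0.037 ]
square_stamp_mid [233. 248.] 0.61 [0.4021 0.2103 0.037 ]
square_stamp_mid [391. 264.] 0.58 [0.4454 0.3522 0.037 ]
11.6 [0.37541479 0.30076287 0.30923963] [-2.20236609e-04  9.30709830e-02  9.95659193e-01 -7.18259774e-04] [-0.87724101  0.46615321  0.11545175  2.24242778 -0.12048837  0.43986723
  0.71955501] 1.0017514748350085 [0.22113409 0.14199741 0.20546539]
```

View pics/v7.png

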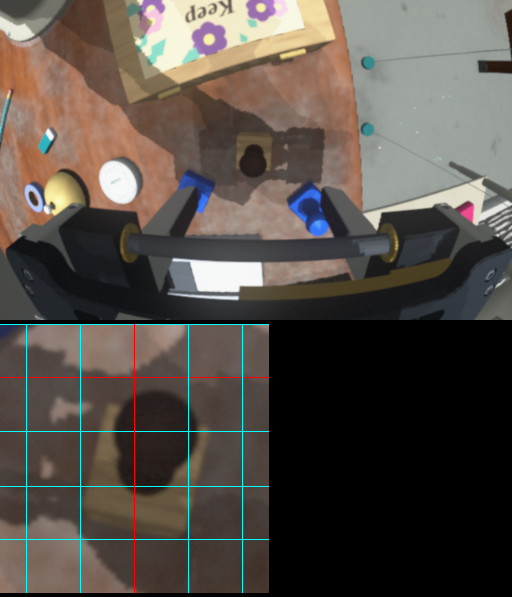

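The dark-handled stamp is centred between the fingers at (252,150) in the view, with both blue look-alikes lower left and right. It's at about (.3665,.2955), yaw -13°. Descend with a reduced opening.

Emit:
{"method": "arm_command", "body": {
  "deltas": [
    [0.3, [-0.85, -0.55, 0], [0, 0, -2]],
    [0.3, [0, 0, 0], [0, 0, 0]],
    [0.3, [0, 0, 0], [0, 0, 0]],
    [0.3, [0, 0, -3], [0, 0, 0]],
    [0.3, [0, 0, -3], [0, 0, 0]],
    [0.3, [0, 0, -2.3], [0, 0, 0]],
    [-1, [0, 0, 0], [0, 0, 0]],
    [-1, [0, 0, 0], [0, 0, 0]],
    [-1, [0, 0, 0], [0, 0, 0]],
    [-1, [0, 0, 0], [0, 0, 0]],
    [-1, [0, 0, 0], [0, 0, 0]],
    [-1, [0, 0, 0], [0, 0, 0]]
  ]
}}

```text
t: 13.1
tcp_pos: [0.3666, 0.2966, 0.2274]
tool_rot: [0.0, 0.11, 0.994, 0.0]
wrist_force: [-0.8, -1.3, 8.3]
opening: 0.265
```

Emit:
{"method": "arm_command", "body": {
  "deltas": [
    [-1, [0, 0, 0], [0, 0, 0]],
    [-1, [0, 0, 0], [0, 0, 0]]
  ]
}}

```text
t: 13.35
tcp_pos: [0.3666, 0.2966, 0.2274]
tool_rot: [0.0, 0.11, 0.994, 0.0]
wrist_force: [0.2, -1.1, 7.3]
opening: 0.261
```

Emit:
{"method": "arm_command", "body": {
  "deltas": [
    [-1, [0, 0, 5.5], [0, 0, 0]],
    [-1, [0, 0, 5.5], [0, 0, 0]],
    [-1, [2.05, -5.55, 0], [0, 0, 2]],
    [-1, [2.05, -5.55, 0], [0, 0, 2]],
    [-1, [2.05, -5.55, 0], [0, 0, 2]],
    [-1, [2.05, -5.55, 0], [0, 0, 2]],
    [-1, [2.05, -5.55, 0], [0, 0, 2]],
    [-1, [2.05, -5.55, 0], [0, 0, 2]],
    [-1, [2.05, -5.55, 0], [0, 0, 2]],
    [-1, [2.05, -5.55, 0], [0, 0, 2]],
    [-1, [0, 0, 0], [0, 0, 0]],
    [-1, [0, 0, 0], [0, 0, 0]]
  ]
}}

```text
t: 14.85
tcp_pos: [0.53, -0.1472, 0.3365]
tool_rot: [-0.0, -0.029, 1.0, 0.0]
wrist_force: [0.3, 0.9, -0.0]
opening: 0.258
```

```bash
python3 -c "
from h import *
look('w6.png',[('pocket_2',.008),('square_stamp_mid',.147),('oblong_stamp_mid',.045)])
"
```

```text
pocket_2 [322. 186.] 0.88 [ 0.5298 -0.1494  0.008 ]
pocket_2 [402. 202.] 0.69 [ 0.5421 -0.0621  0.008 ]
square_stamp_mid [323. 244.] 0.85 [ 0.53   -0.1478  0.147 ]
square_stamp_mid [613. 114.] 0.66 [0.4203 0.0698 0.147 ]
square_stamp_mid [322. 187.] 0.33 [ 0.4942 -0.15    0.147 ]
oblong_stamp_mid [401. 200.] 0.85 [ 0.5286 -0.0744  0.045 ]
15.05 [ 0.53034709 -0.14588494  0.33682328] [-9.24338923e-05 -3.10047678e-02  9.99519210e-01  2.09959777e-04] [ 0.15363179  0.48222784  0.01650997  2.06709636 -0.01437919  0.59263669
  1.81300458] 0.26343404675668564 [-0.13235627 -0.40045886 -0.39709072]
```

Emit:
{"method": "arm_command", "body": {
  "deltas": [
    [-1, [0.1, -0.2, -3.5], [0, 0, 0]],
    [-1, [0, 0, -3.5], [0, 0, 0]],
    [-1, [0, 0, 0], [0, 0, 0]],
    [-1, [0, 0, 0], [0, 0, 0]]
  ]
}}

```text
t: 15.55
tcp_pos: [0.5318, -0.1489, 0.2676]
tool_rot: [0.0, -0.03, 1.0, -0.0]
wrist_force: [-0.4, -0.4, -0.8]
opening: 0.259
```

```bash
python3 -c "
from h import *
look('w7.png',[('pocket_2',.008),('square_stamp_mid',.077)])
a=cv2.imread('pics/w7.png')[175:245,265:385]
a=cv2.convertScaleAbs(a,alpha=1.8,beta=0);cv2.imwrite('pics/v8.png',cv2.resize(a,(800,467),interpolation=2))
"
```

```text
pocket_2 [325. 208.] 0.91 [ 0.5324 -0.1478  0.008 ]
square_stamp_mid [322. 245.] 0.66 [ 0.533 -0.15   0.077]
15.7 [ 0.53186706 -0.14935542  0.26807981] [ 1.07242785e-03 -2.99281447e-02  9.99551450e-01 -2.35098301e-04] [ 0.16344866  0.59036669  0.01096802  2.10995393 -0.01429178  0.43914352
  1.81614441] 0.2620939445408272 [-0.18892198  0.82238394 -0.25682267]
```

View pics/v8.png

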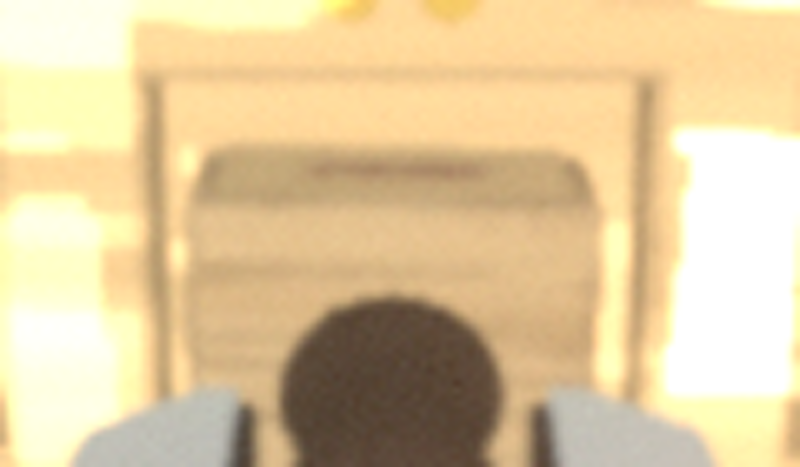

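```bash
python3 -c "
from h import *
C=cam('wrist');g=lambda c,rr,z:print(np.round(pix2w('wrist',(265+c/6.667,175+rr/6.667),z,C),4))
print('rim');g(140,75,.026);g(660,78,.026)
print('stamp top edge');g(192,200,.062);g(595,203,.062)
print('stamp bottom edge');g(215,150,.040);g(580,153,.040)
"
```

```text
rim
[ 0.5115 -0.179   0.026 ]
[ 0.5084 -0.1209  0.026 ]
stamp top edge
[ 0.514  -0.1697  0.062 ]
[ 0.512  -0.1313  0.062 ]
stamp bottom edge
[ 0.5155 -0.1692  0.04  ]
[ 0.5136 -0.1307  0.04  ]
```

Emit:
{"method": "arm_command", "body": {
  "deltas": [
    [-1, [-0.08, 0.05, -1], [0, 0, 0]],
    [-1, [0, 0, -1.1], [0, 0, 0]],
    [-1, [0, 0, -1], [0, 0, 0]],
    [-1, [0, 0, 0], [0, 0, 0]],
    [-1, [0, 0, 0], [0, 0, 0]]
  ]
}}

```text
t: 16.32
tcp_pos: [0.5306, -0.1489, 0.2353]
tool_rot: [-0.0, -0.03, 1.0, 0.0]
wrist_force: [-0.3, -0.2, -0.8]
opening: 0.257
```

Emit:
{"method": "arm_command", "body": {
  "deltas": [
    [0.05, [0, 0, 0], [0, 0, 0]],
    [0.05, [0, 0, 0], [0, 0, 0]],
    [0.05, [0, 0, 0], [0, 0, 0]],
    [0.05, [0, 0, 0], [0, 0, 0]],
    [0.05, [0, 0, 0], [0, 0, 0]],
    [0.05, [0, 0, 2], [0, 0, 0]],
    [0.05, [0, 0, 4], [0, 0, 0]],
    [0.05, [0, 0, 4], [0, 0, 0]],
    [0.05, [0, 0, 0], [0, 0, 0]]
  ]
}}

```text
t: 17.45
tcp_pos: [0.5313, -0.1492, 0.3385]
tool_rot: [0.003, -0.03, 1.0, -0.001]
wrist_force: [0.8, -0.0, 0.3]
opening: 0.524
```

```bash
python3 -c "
from h import *
look('w8.png',[('square_stamp_mid',.045),('square_stamp',.008),('oblong_stamp_mid',.045),('third_stamp_mid',.045)])
"
```

```text
square_stamp_mid [614. 115.] 0.87 [0.4056 0.2045 0.045 ]
square_stamp_mid [323. 193.] 0.67 [ 0.5301 -0.1505  0.045 ]
square_stamp [594. 112.] 0.96 [0.4051 0.202  0.008 ]
square_stamp [639. 156.] 0.58 [0.4465 0.3432 0.008 ]
square_stamp [325. 185.] 0.55 [ 0.5322 -0.1486  0.008 ]
square_stamp [560. 263.] 0.52 [0.6241 0.1999 0.008 ]
oblong_stamp_mid [405. 196.] 0.92 [ 0.5278 -0.0732  0.045 ]
third_stamp_mid [247. 197.] 0.85 [ 0.5378 -0.2216  0.045 ]
third_stamp_mid [396. 185.] 0.57 [ 0.5181 -0.0837  0.045 ]
17.7 [ 0.53042913 -0.14881613  0.33461452] [-8.94404880e-04 -2.99007164e-02  9.99552452e-01  2.07229231e-04] [ 0.15828724  0.48654193  0.01725172  2.06653039 -0.01456813  0.59046663
  1.8162606 ] 0.5251023743860905 [ 0.32861402 -0.26042475 -0.16658852]
```

Emit:
{"method": "arm_command", "body": {
  "deltas": [
    [0.3, [-0.3, 5.8, 0], [0, 0, -2.4]],
    [0.3, [-0.3, 5.8, 0], [0, 0, -2.4]],
    [0.3, [-0.3, 5.8, 0], [0, 0, -2.4]],
    [0.3, [-0.3, 5.8, 0], [0, 0, -2.4]],
    [0.3, [-0.3, 5.8, 0], [0, 0, -2.4]],
    [0.3, [0, 0, 0], [0, 0, 0]],
    [0.3, [0, 0, 0], [0, 0, 0]]
  ]
}}

```text
t: 18.58
tcp_pos: [0.5155, 0.1409, 0.3348]
tool_rot: [-0.001, 0.074, 0.997, -0.001]
wrist_force: [1.2, -1.2, 0.7]
opening: 0.652
```

```bash
python3 -c "
from h import *
look('w9.png',[('shutter_fin',.067),('ink_box',0)])
save('v9.png',rect('w9.png',.44,.60,.06,.30,.046,2400),rect('w9.png',.47,.56,.10,.19,.085,2400)) 
"
```

```text
shutter_fin [322. 205.] 0.85 [0.5154 0.1388 0.067 ]
ink_box [361. 186.] 0.67 [ 0.5214  0.1789 -0.    ]
ink_box [274.  54.] 0.62 [0.3721 0.1113 0.    ]
18.725 [0.51585301 0.13940672 0.33539778] [-2.67224553e-04  7.60457436e-02  9.97104205e-01 -4.21802881e-04] [-0.448775    0.47115799  0.10973644  2.10645354 -0.0913577   0.56914925
  1.14470315] 0.6503168751289002 [-0.17850222  0.08053413 -0.04406006]
```

View pics/v9.png

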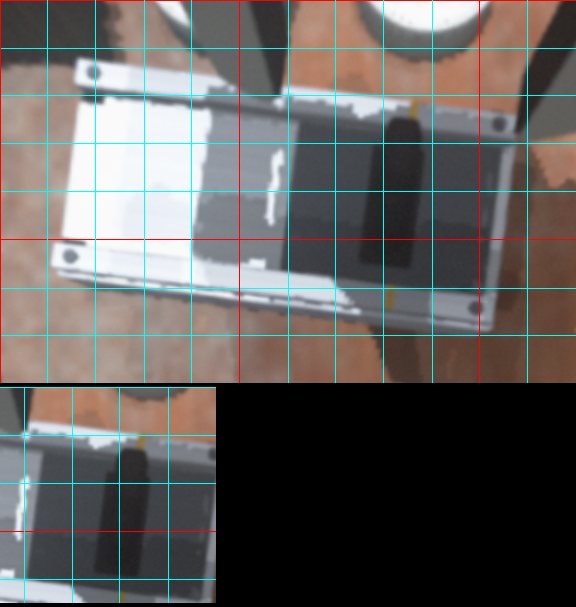

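Fin at about (.516,.138), rails at yaw -7.3°, brass marks at (414,108) and (390,297) in the rectified view. Descend and grip.

Emit:
{"method": "arm_command", "body": {
  "deltas": [
    [0.3, [0, -0.2, -3.3], [0, 0, 1.4]],
    [0.3, [0, 0, -3.3], [0, 0, 0]],
    [0.3, [0, 0, -3.2], [0, 0, 0]],
    [0.3, [0, 0, 0], [0, 0, 0]],
    [-1, [0, 0, 0], [0, 0, 0]],
    [-1, [0, 0, 0], [0, 0, 0]],
    [-1, [0, 0, 0], [0, 0, 0]],
    [-1, [0, 0, 0], [0, 0, 0]],
    [-1, [0, 0, 0], [0, 0, 0]],
    [-1, [0, 0, 0], [0, 0, 0]],
    [-1, [0, 0, 0], [0, 0, 0]],
    [-1, [0, 0, 0], [0, 0, 0]]
  ]
}}

```text
t: 20.23
tcp_pos: [0.5157, 0.1384, 0.2379]
tool_rot: [-0.0, 0.063, 0.998, -0.0]
wrist_force: [0.6, -4.5, 5.4]
opening: 0.129
```

Emit:
{"method": "arm_command", "body": {
  "deltas": [
    [-1, [0, 0, 0], [0, 0, 0]],
    [-1, [0, 0, 0], [0, 0, 0]]
  ]
}}

```text
t: 20.48
tcp_pos: [0.5157, 0.1384, 0.2379]
tool_rot: [-0.0, 0.063, 0.998, -0.0]
wrist_force: [-0.0, -3.4, 5.7]
opening: 0.127
```

Emit:
{"method": "arm_command", "body": {
  "deltas": [
    [-1, [0.1, 0.8, 0], [0, 0, 0]],
    [-1, [0.1, 0.8, 0], [0, 0, 0]],
    [-1, [0.1, 0.8, 0], [0, 0, 0]],
    [-1, [0.1, 0.8, 0], [0, 0, 0]],
    [-1, [0.1, 0.7, 0], [0, 0, 0]],
    [-1, [0, 0, 0], [0, 0, 0]],
    [-1, [0, 0, 0], [0, 0, 0]],
    [-1, [0, 0, 0], [0, 0, 0]]
  ]
}}

```text
t: 21.48
tcp_pos: [0.5206, 0.1764, 0.2379]
tool_rot: [-0.0, 0.063, 0.998, -0.001]
wrist_force: [-1.1, -7.8, 7.0]
opening: 0.124
```

```bash
python3 -c "
from h import *
look('w10.png',[('shutter_fin',.067),('oblong_stamp_mid',.045),('square_stamp_mid',.045)])
for n in('top','scene'):
    im=r.get_image(n);cv2.imwrite('pics/%s9.png'%n,im)
    C=cam(n)
    for q,z in(('shutter_fin',.067),('oblong_stamp_mid',.045),('square_stamp_mid',.045),('bell',0),('tape_roll',0),('ink_tin',0),('candle_a',0)):
        for m in r.mark_of(n,q)[:3]:print(n,q,round(m['score'],2),np.round(pix2w(n,m['xy'],z,C),3))
a=cv2.imread('pics/scene9.png')[130:290,230:440]
save('v10.png',rect('w10.png',.45,.59,.06,.30,.046,2400),cv2.resize(a,(315,240)))
"
```

```text
shutter_fin [321. 258.] 0.66 [0.5203 0.1746 0.067 ]
oblong_stamp_mid [ 54. 270.] 0.85 [ 0.5298 -0.0737  0.045 ]
square_stamp_mid [556. 102.] 0.89 [0.4452 0.3438 0.045 ]
square_stamp_mid [ 15. 272.] 0.88 [ 0.5322 -0.1578  0.045 ]
square_stamp_mid [363.  42.] 0.67 [0.406  0.2127 0.045 ]
21.675 [0.5205685  0.17635885 0.23788945] [-3.55602490e-04  6.34973507e-02  9.97981420e-01 -1.02258449e-03] [-0.483287    0.6412718   0.07750039  2.13317939 -0.12343671  0.37274891
  1.13768714] 0.1256978404868286 [-1.16844054 -7.69793467  7.05454843]
top shutter_fin 0.57 [0.513 0.172 0.067]
top shutter_fin 0.16 [0.371 0.101 0.067]
top oblong_stamp_mid 0.84 [ 0.52  -0.07   0.045]
top square_stamp_mid 0.79 [ 0.524 -0.145  0.045]
top square_stamp_mid 0.62 [0.402 0.218 0.045]
top square_stamp_mid 0.35 [ 0.376 -0.101  0.045]
top bell 0.58 [ 0.38 -0.01  0.  ]
top bell 0.38 [ 0.541 -0.153  0.   ]
top tape_roll 0.8 [ 0.387 -0.108  0.   ]
top ink_tin 0.68 [0.376 0.112 0.   ]
top candle_a 0.58 [0.627 0.123 0.   ]
top candle_a 0.21 [ 0.532 -0.142  0.   ]
scene shutter_fin 0.95 [0.532 0.184 0.067]
scene oblong_stamp_mid 0.84 [ 0.533 -0.072  0.045]
scene square_stamp_mid 0.78 [0.407 0.204 0.045]
scene square_stamp_mid 0.66 [ 0.54  -0.148  0.045]
scene square_stamp_mid 0.56 [0.437 0.347 0.045]
scene bell 0.72 [ 0.383 -0.009  0.   ]
scene tape_roll 0.72 [ 0.379 -0.097  0.   ]
scene ink_tin 0.78 [0.382 0.116 0.   ]
scene candle_a 0.59 [0.633 0.127 0.   ]
scene candle_a 0.41 [0.633 0.221 0.   ]
```

View pics/v10.png

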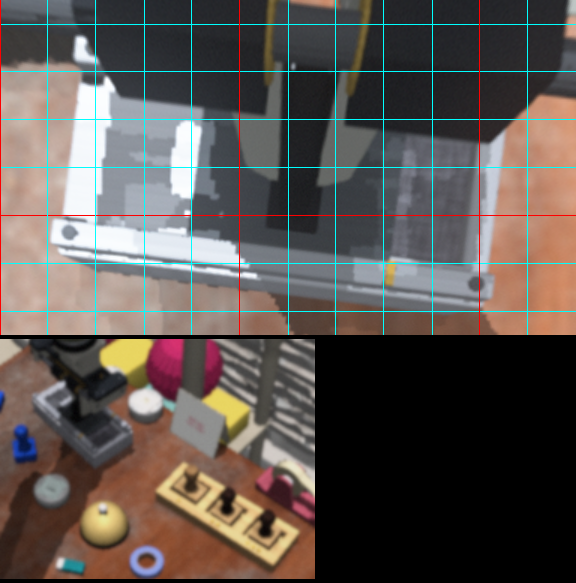

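The stamps stand in pockets 1, 2 and 3, and the shutter edge appears at about column 390, near the brass mark. One enlarged crop to confirm the edge.

```bash
python3 -c "
from h import *
o=rect('w10.png',.465,.545,.09,.17,.040,9000)
cv2.imwrite('pics/v11.png',cv2.resize(cv2.convertScaleAbs(o,alpha=1.5),(590,590)))"
```

```text
(no output)
```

View pics/v11.png

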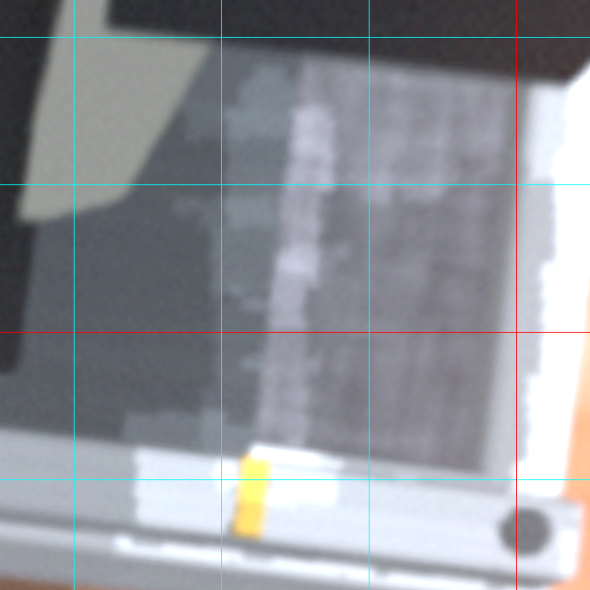

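The shutter's edge, (300,60) to (258,440), runs straight into the brass mark at (253,470). It's at half travel, so I'm handing in.

```bash
python3 -c "
from h import *
print(r.finish_job());s=r.read_state();print(s['t'],s['tcp_pos'],s['opening'],s['wrist_force'])"
```

```text
the job is handed in; nothing more can be done
None
the job is handed in; nothing more can be done
```

I placed both stamps and slid the shutter to half travel, then handed the job in at about 22 s with the gripper still holding the shutter's fin. The hand-in reports no verdict, and I couldn't read the robot's state afterwards.

- **Stamps:** The oblong stamp stands in pocket 1 and the loose dark-handled square one in pocket 2, both released. The wrist camera put both within about 3 mm of my pocket centres. The top and scene cameras differed by up to about 9 mm, most of it also present in their readings of the rack itself.
- **Shutter:** The last crop shows its edge in line with the brass mark that was visible. The pull of about 7.8 N in y is close to the 8.3 N expected at half travel.
- **Unexplained force:** The wrist read about 8 N upward while gripping the square stamp and about 7 N while holding the fin. It read near zero once the square stamp was lifted, and I did not find the cause.
- **Other things:** The third stamp is still in its pocket, and the last top and scene pictures showed no sign that the bell, tape roll, round tin or candle tins had moved. I did not touch the blue look-alikes.

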